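Capacitors into their test cups, biggest first

ROBOT

A 7-joint arm with a two-finger parallel gripper is mounted at the origin on the work surface. World frame = base frame: x ahead of the robot, y to its left, z up, the work surface at z = 0. Lengths are in m, angles in rad, forces in N, time in s.
With the tool pointing down it reaches from about 0.425 to 0.925 m from the base axis. Payload 6.8 kg.
Tool frame: the origin (TCP) lies at the very end of the fingers, on their centre line; the grasp point (between the pads) lies 19 mm behind it; z points along the fingers, y is the line along which they close (so a half turn about z gives the same grasp; the last joint's range is limited). The gripper opens to 88 mm and grips with 3 to 60 N. Pads are 20 mm wide; open, the fingers measure 115 mm over their backs; the gripper's body (75 mm by 178 mm) begins 61 mm behind the grasp point.
Start: joints at [1.125, 0.477, 0.022, 1.555, -0.011, 1.109, -0.083], TCP at [0.224, -0.637, 0.223] pointing down, gripper open.
Joint ranges: [-2.96, 2.96], [-0.34, 2.1], [-1.41, 1.46], [0.24, 2.44], [-1.37, 4.51], [0.17, 1.92], [-2.96, 2.96]. Speed limits (rad/s): [2.39, 2.39, 3.14, 3.14, 3.14, 3.14, 3.14].

INTERFACE

Orientations are given as a unit quaternion [w, x, y, z].
In Python, from rig import * gives the robot as it stands.
- The arm moves only by the tool carry_out, never from a script. Its argument "motion" is a list that holds one entry, the list of rows, each a list of 7 numbers: the shift along the tool's x, y, z in cm, then the turn, a rotation vector about the tool's x, y, z in degrees, then the opening, from 0 (shut) to 1 (fully open). A call has 1 to 20 rows; each row is the pose to reach, as a shift and turn from the pose commanded when the call began, along the tool's axes at that moment; what a row does not reach only later rows make up. A row lasts 1/10 s, in which the tool goes at most 50 mm and 8.59 degrees, less where a joint would pass 70% of its speed; a pose out of reach is approached as far as the arm can. A call with a gripper value outside its range is refused whole. The fingers move at their own pace and stop on an object; the grip force is fixed at half the most. Time passes only in rows, so rows that repeat a pose let the fingers close. It gives the time, the measured TCP pose, the force, the opening and the grip force at its end, in the units of the state.
- get_state(): the state, without advancing time (a new reading comes with each control period).
- capture(name): name is "scene" or "top" or "wrist"; returns the picture (400x640x3 uint8, red, green, blue); there is no depth.
- camera_info(name): a dict with "camera_matrix" (3x3 intrinsics, pixels), "k1" (the pictures are not rectified: a ray, as slopes to the right and down, at radius r is drawn at 1 + k1 r^2 times it, then the intrinsics apply), "R" (3x3) and "t" (3): a world point X has camera coordinates R X + t. Camera axes: x right, y down, z forward; pixel columns grow to the right and rows downward; lengths in m; the calibration is good to about 2 mm. A picture is of the moment at which its call begins: read the wrist's pose just before it. camera_info takes no time and is no camera call; for the wrist camera it gives the pose at the moment of the call.
- finish_job(): hands the job in; it is judged then, once.
The state is a dict: "time": time; "joint_positions": joint angles; "joint_velocities": joint speeds; "effort": joint torques, N m; "tcp_pos": TCP position; "tool_rot": TCP orientation; "wrist_force": force on the tool from outside, world axes, zero at the start; "moment": the same for the moment, N m; "gripper_width": finger opening in m; "finger_force": force on a finger pad.
Only numpy, scipy, OpenCV 4.12 (cv2) and the standard library are available. Lean on these libraries where they do the work, as an engineer would, in place of code of your own. Each camera call takes 0.05 s, during which the arm holds its last target. There are 200 camera calls.

TASK

The four capacitors taken out of the backup supply stand among other salvaged parts: pick them out and stand each one upright in the test cup of its own sleeve colour, one after another from the biggest to the smallest (blue, red, yellow, green), because the biggest holds the most charge. Set them down rather than dropping them, tip none over, and leave the heatsink and the copper choke where they are.

Things in the scene. Friction and masses are not known exactly. Their poses are not given: they have to be found in the camera images.
- cap_blue: The biggest capacitor: an upright loose cylinder with a plain blue plastic sleeve, 52 mm in diameter and 85 mm tall, with an aluminium disc and two 4 mm brass screw terminals on its top and a white stripe down one side. Origin at the centre of its underside, z up along its axis; its yaw does not matter. It stands on the bench (z = 0) in the right half (y < 0).
- cap_red: The second biggest capacitor: an upright loose cylinder with a plain red plastic sleeve, 43 mm in diameter and 72 mm tall, with an aluminium disc and two 4 mm brass screw terminals on its top and a white stripe down one side. Origin at the centre of its underside, z up along its axis; its yaw does not matter. It stands on the bench (z = 0) in the right half (y < 0).
- cap_yellow: The third biggest capacitor: an upright loose cylinder with a plain yellow plastic sleeve, 34 mm in diameter and 60 mm tall, with an aluminium disc and two 4 mm brass screw terminals on its top and a white stripe down one side. Origin at the centre of its underside, z up along its axis; its yaw does not matter. It stands on the bench (z = 0) in the right half (y < 0).
- cap_green: The smallest capacitor: an upright loose cylinder with a plain green plastic sleeve, 25 mm in diameter and 50 mm tall, with an aluminium disc and two 4 mm brass screw terminals on its top and a white stripe down one side. Origin at the centre of its underside, z up along its axis; its yaw does not matter. It stands on the bench (z = 0) in the right half (y < 0).
- cup_blue: The blue test cup: a shallow round open plastic cup fixed to the bench, all blue, inner diameter 72 mm, outer 78 mm, wall 3 mm, rim 18 mm above the bench, flat inner floor 4 mm above the bench with a small brass disc in the middle. Origin at the centre of its underside, z up. It is in the left half (y > 0).
- cup_red: The red test cup: a shallow round open plastic cup fixed to the bench, all red, inner diameter 63 mm, outer 69 mm, wall 3 mm, rim 18 mm above the bench, flat inner floor 4 mm above the bench with a small brass disc in the middle. Origin at the centre of its underside, z up. It is in the left half (y > 0).
- cup_yellow: The yellow test cup: a shallow round open plastic cup fixed to the bench, all yellow, inner diameter 54 mm, outer 60 mm, wall 3 mm, rim 18 mm above the bench, flat inner floor 4 mm above the bench with a small brass disc in the middle. Origin at the centre of its underside, z up. It is in the left half (y > 0).
- cup_green: The green test cup: a shallow round open plastic cup fixed to the bench, all green, inner diameter 45 mm, outer 51 mm, wall 3 mm, rim 18 mm above the bench, flat inner floor 4 mm above the bench with a small brass disc in the middle. Origin at the centre of its underside, z up. It is in the left half (y > 0).
- heatsink: A loose aluminium finned heatsink, 50 x 44 x 32 mm high, standing among the capacitors. Stays where it is. Origin at the centre of its underside, fins along its x, z up.
- choke: A loose copper-wound choke: a flat copper-coloured ring with a black middle, 52 mm in diameter, 19 mm high, lying among the capacitors. Stays where it is. Origin at the centre of its underside, z up.
Not all that is in view belongs to the job. Leave any purple look-alike of the cap_yellow alone. What is shaped like the cap_green but purple is not meant.

How it is judged:
On the way, in this order (a step that is already met when the one before it is completed fails the run):
1. the blue capacitor stands in the blue cup, let go (horizontal distance between cap_blue and cup_blue below 0.012 m and z of cap_blue in the frame of cup_blue between 0.001 and 0.008 m and angle between cap_blue's own z axis and vertical below 0.08 rad and linear speed of cap_blue below 0.03 m/s and contact force between cap_blue and the fingers below 0.05 N), for 0.2 s.
2. the red capacitor stands in the red cup, let go (horizontal distance between cap_red and cup_red below 0.012 m and z of cap_red in the frame of cup_red between 0.001 and 0.008 m and angle between cap_red's own z axis and vertical below 0.08 rad and linear speed of cap_red below 0.03 m/s and contact force between cap_red and the fingers below 0.05 N), for 0.2 s.
3. the yellow capacitor stands in the yellow cup, let go (horizontal distance between cap_yellow and cup_yellow below 0.012 m and z of cap_yellow in the frame of cup_yellow between 0.001 and 0.008 m and angle between cap_yellow's own z axis and vertical below 0.08 rad and linear speed of cap_yellow below 0.03 m/s and contact force between cap_yellow and the fingers below 0.05 N), for 0.2 s.
4. the green capacitor stands in the green cup, let go (horizontal distance between cap_green and cup_green below 0.012 m and z of cap_green in the frame of cup_green between 0.001 and 0.008 m and angle between cap_green's own z axis and vertical below 0.08 rad and linear speed of cap_green below 0.03 m/s and contact force between cap_green and the fingers below 0.05 N), for 0.2 s.
At the end, for the whole second after the job is handed in: Each capacitor stands on the floor of the cup of its own colour (axis within 12 mm of the cup's centre, underside 1 to 8 mm above the cup's underside, upright within 0.08 rad), released and at rest; the heatsink and the choke are within 20 mm of where they were at the start (all of step 1 and all of step 2 and all of step 3 and all of step 4 and distance of each of heatsink, choke from where it was at the start of the episode below 0.02 m); the robot touches nothing.
It fails at once if a capacitor is tipped over (angle between any of cap_blue, cap_red, cap_yellow, cap_green's own z axis and vertical above 0.7 rad).
It fails at once if a capacitor is dropped into its cup from more than about 15 mm ((horizontal distance between cap_blue and cup_blue below 0.035 m and z of cap_blue in the frame of cup_blue between 0.014 and 0.25 m and contact force between cap_blue and anything else below 0.02 N and linear speed of cap_blue above 0.3 m/s) or (horizontal distance between cap_red and cup_red below 0.035 m and z of cap_red in the frame of cup_red between 0.014 and 0.25 m and contact force between cap_red and anything else below 0.02 N and linear speed of cap_red above 0.3 m/s) or (horizontal distance between cap_yellow and cup_yellow below 0.035 m and z of cap_yellow in the frame of cup_yellow between 0.014 and 0.25 m and contact force between cap_yellow and anything else below 0.02 N and linear speed of cap_yellow above 0.3 m/s) or (horizontal distance between cap_green and cup_green below 0.035 m and z of cap_green in the frame of cup_green between 0.014 and 0.25 m and contact force between cap_green and anything else below 0.02 N and linear speed of cap_green above 0.3 m/s)).
It fails at once if the heatsink is moved more than 20 mm (distance of heatsink from where it was at the start of the episode above 0.02 m).
It fails at once if the choke is moved more than 20 mm (distance of choke from where it was at the start of the episode above 0.02 m).
It also fails if it takes over 112 s, if anything falls off the work surface, if the arm or the gripper's body presses on something with over 40 N, if the wrist force passes 120 N, or if a joint passes its speed limit or range.

## Working session

There is one attempt and no reset: what is moved stays moved. The work goes in short steps, Python scripts to look and compute and a tool call to move; the robot and the scene stay as the last step left them, time stands still between calls to the robot, and variables do not carry over. Pictures are saved under pics/ and viewed, at most 14 in all, crops included, and the job is handed in when it is done.

Besides the shell and the picture viewer there is one more tool, called after ">>>" by a JSON object that holds its "fn" and its "kwargs". carry_out: Moves the arm, as the interface text tells. Its arguments: {"type":"object","properties":{"motion":{"type":"array","items":{"type":"array","items":{"type":"array","items":{"type":"number"}}}}},"required":["motion"]}

```bash
mkdir -p pics; python3 - <<'E'
from rig import *
import cv2
s=get_state();print({k:s[k] for k in('time','tcp_pos','tool_rot','gripper_width')})
for n in('top','scene'):
    cv2.imwrite(f'pics/{n}0.png',capture(n)[:,:,::-1]);print(n,camera_info(n))
E
```

```text
{'time': 0.0, 'tcp_pos': array([ 0.22349385, -0.63628932,  0.22169836]), 'tool_rot': array([-8.65296187e-04,  9.85765298e-01,  1.68124885e-01, -2.26852060e-04]), 'gripper_width': 0.08780187329487195}
top {'camera_matrix': array([[447.0929413 ,   0.        , 319.52829653],
       [  0.        , 447.0929413 , 202.11877101],
       [  0.        ,   0.        ,   1.        ]]), 'k1': -0.1261415263040605, 'R': array([[ 0.02469281, -0.99927297,  0.02904824],
       [-0.99567476, -0.02718644, -0.08884072],
       [ 0.08956585, -0.02672888, -0.99562218]]), 't': array([-0.03173198,  0.48950437,  0.86651696])}
scene {'camera_matrix': array([[375.90091829,   0.        , 316.7644375 ],
       [  0.        , 375.90091829, 198.91672261],
       [  0.        ,   0.        ,   1.        ]]), 'k1': -0.0691601124307408, 'R': array([[ 0.52041564,  0.85375956,  0.0161917 ],
       [ 0.62217532, -0.36612802, -0.69198855],
       [-0.58486361,  0.37019574, -0.72172687]]), 't': array([-0.26119287, -0.27692888,  1.06935258])}
```

View pics/top0.png

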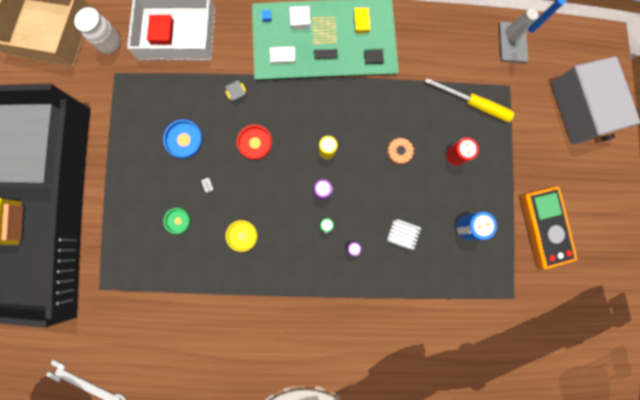

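View pics/scene0.png

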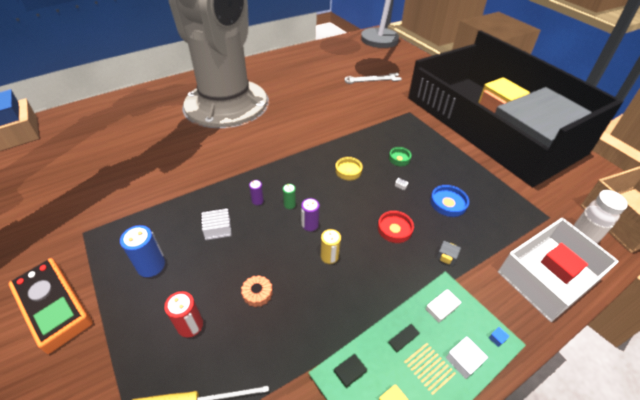

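Candidates in the top picture: blue cap (483,226); red cap (467,149); yellow cap (328,146) against the purple look-alike (323,188); green cap (327,225) against the purple one (354,249). The cups are blue (182,139), red (254,142), yellow (241,236) and green (176,220). Next I'll check them in enlarged crops.

```bash
python3 - <<'E'
import cv2
im=cv2.imread('pics/top0.png')
cv2.imwrite('pics/c1.png',cv2.resize(im[130:260,310:510],None,fx=4,fy=4,interpolation=cv2.INTER_CUBIC))
cv2.imwrite('pics/c2.png',cv2.resize(im[112:262,150:280],None,fx=4,fy=4,interpolation=cv2.INTER_CUBIC))
E
```

```text
(no output)
```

View pics/c1.png

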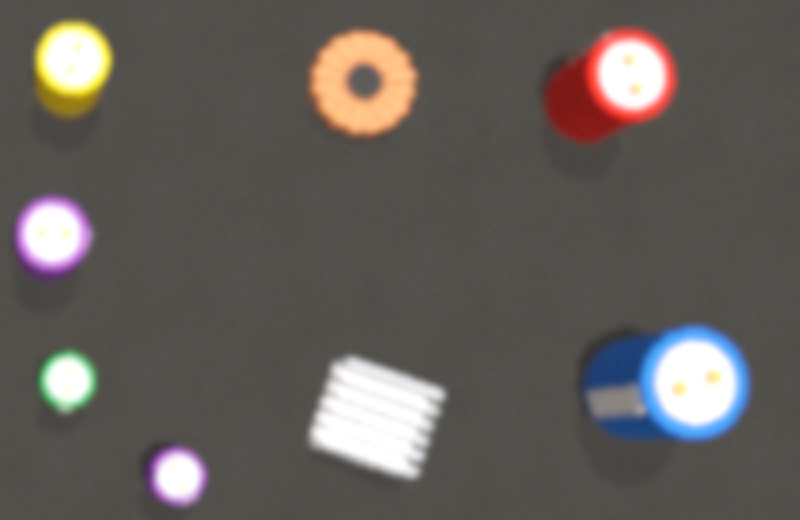

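View pics/c2.png

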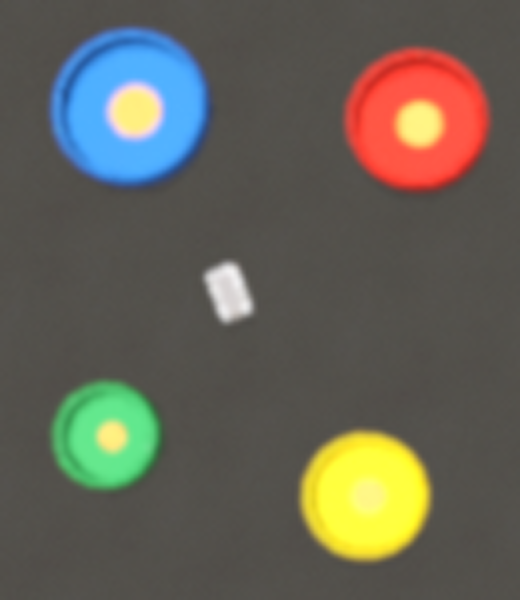

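The crops confirm the choice. Cap tops are at crop pixels blue (695,383), red (631,76), yellow (73,60) and green (68,380). The look-alikes are clearly purple, at (54,236) and (177,475). Brass discs in the cups: blue (135,111), red (419,124), yellow (369,495), green (111,436).

```bash
cat > h.py <<'E'
import numpy as np,cv2
from rig import *
from scipy.spatial.transform import Rotation as Ro
def ray(ci,u,v,z):
    K=ci['camera_matrix'];p=(np.array([u,v])-K[:2,2])/K[0,0];q=p.copy()
    for _ in range(30): q=p/(1+ci['k1']*(q@q))
    d=ci['R'].T@np.array([*q,1]);o=-ci['R'].T@ci['t']
    return o+d*(z-o[2])/d[2]
def proj(ci,X):
    c=ci['R']@X+ci['t'];q=c[:2]/c[2];return ci['camera_matrix'][:2,:2]@q*(1+ci['k1']*(q@q))+ci['camera_matrix'][:2,2]
def rel(x,y,z):
    "shift in cm along tool axes from measured pose to TCP xyz"
    s=get_state();w,a,b,c=s['tool_rot'];R=Ro.from_quat([a,b,c,w]).as_matrix()
    return (R.T@(np.array([x,y,z])-s['tcp_pos'])*100).round(2)
E
python3 - <<'E'
from h import *
ci=camera_info('top')
f=lambda c,o:[(c[0]+.5)/4-.5+o[0],(c[1]+.5)/4-.5+o[1]]
A=dict(blue=(695,383,.085,54),red=(631,76,.072,45),yellow=(73,60,.060,37),green=(68,380,.05,27),choke=(364,82,.019,53),hs=(377,418,.032,0),py=(54,236,.06,37),pg=(177,475,.05,28))
for k,(u,v,z,r) in A.items():
    a=ray(ci,*f((u,v),(310,130)),z);b=ray(ci,*f((u,v+r),(310,130)),z);print(k,a.round(4),'diam',2*np.linalg.norm(a-b).round(4),'rng',np.hypot(*a[:2]).round(3))
B=dict(blue=(135,111,.0045),blueR=(130,107,.018),red=(419,124,.0045),redR=(417,119,.018),yellow=(369,495,.0045),yelR=(366,496,.018),green=(111,436,.0045),greenR=(106,435,.018))
for k,(u,v,z) in B.items(): a=ray(ci,*f((u,v),(150,112)),z);print('cup',k,a.round(4),np.hypot(*a[:2]).round(3))
s=get_state();w,a,b,c=s['tool_rot'];print(Ro.from_quat([a,b,c,w]).as_matrix().round(3))
E
```

```text
blue [ 0.4488 -0.3285  0.085 ] diam 0.051 rng 0.556
red [ 0.5981 -0.303   0.072 ] diam 0.0446 rng 0.67
yellow [ 0.5986 -0.0313  0.06  ] diam 0.0364 rng 0.599
green [ 0.4447 -0.0329  0.05  ] diam 0.0258 rng 0.446
choke [ 0.6014 -0.1818  0.019 ] diam 0.0548 rng 0.628
hs [ 0.4304 -0.1869  0.032 ] diam 0.0 rng 0.469
py [ 0.5128 -0.0242  0.06  ] diam 0.0354 rng 0.513
pg [ 0.4005 -0.0863  0.05  ] diam 0.0268 rng 0.41
cup blue [0.6142 0.265  0.0045] 0.669
cup blueR [0.6131 0.2638 0.018 ] 0.667
cup red [0.6107 0.1174 0.0045] 0.622
cup redR [0.6103 0.1168 0.018 ] 0.621
cup yellow [0.4203 0.1352 0.0045] 0.442
cup yelR [0.4196 0.1347 0.018 ] 0.441
cup green [0.4462 0.268  0.0045] 0.52
cup greenR [0.4461 0.2666 0.018 ] 0.52
[[ 0.943  0.331 -0.001]
 [ 0.331 -0.943  0.001]
 [-0.    -0.002 -1.   ]]
```

The diameters and heights match the given sizes, the cup rim and disc estimates agree to about 1 mm, and everything is within reach. I'll keep the tool's present yaw: its closing axis at about -71° misses all the neighbours, including both purple ones at the green cap.

```bash
python3 -c "
from h import *
print(rel(.4488,-.3285,.15),rel(.4488,-.3285,.045))"
```

```text
[ 31.46 -21.57   7.21] [ 31.46 -21.55  17.71]
```

>>> {"fn": "carry_out", "kwargs": {"motion": [[[4, -2.7, 1, 0, 0, 0, 1], [8, -5.4, 2, 0, 0, 0, 1], [12, -8.2, 3, 0, 0, 0, 1], [16, -11, 4, 0, 0, 0, 1], [20, -13.7, 5, 0, 0, 0, 1], [24, -16.4, 6, 0, 0, 0, 1], [28, -19.2, 7, 0, 0, 0, 1], [31.5, -21.6, 7.2, 0, 0, 0, 1], [31.5, -21.6, 7.2, 0, 0, 0, 1], [31.5, -21.6, 7.2, 0, 0, 0, 1], [31.5, -21.6, 7.2, 0, 0, 0, 1]]]}}

```text
time: 1.2
tcp_pos: [0.4483, -0.33, 0.1506]
tool_rot: [0.0, 0.986, 0.167, -0.0]
wrist_force: [0.2, -0.5, 0.1]
gripper_width: 0.0877
finger_force: 0.0
```

```bash
python3 - <<'E'
from h import *
print(rel(.4488,-.3285,.045));s=get_state();print(s['tcp_pos'],s['joint_positions'].round(2))
ci=camera_info('wrist');im=capture('wrist')[:,:,::-1].copy()
p=proj(ci,np.array([.4488,-.3285,.085]));print(p)
cv2.circle(im,tuple(int(x) for x in p),3,(255,0,255),-1)
cv2.imwrite('pics/w1.png',im)
E
```

```text
[ 0.1  -0.13 10.56]
[ 0.44831092 -0.33000105  0.15057516] [ 0.6   0.37 -0.1   1.91  0.05  0.87 -0.76]
[319.73772819 211.90724804]
```

View pics/w1.png

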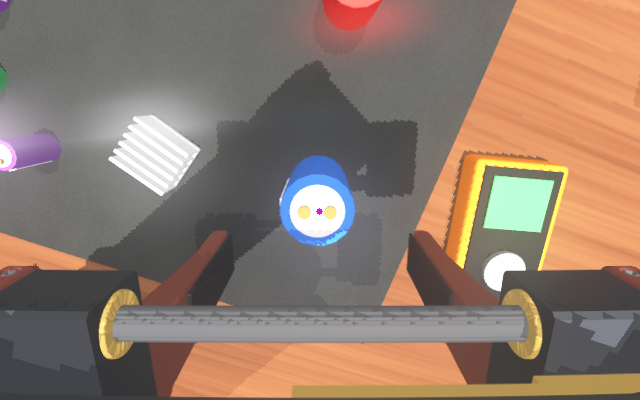

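The wrist picture shows the blue cap's top centred at about (318,211), on the predicted point (320,212), with the space for both fingers clear. I'm descending and gripping.

>>> {"fn": "carry_out", "kwargs": {"motion": [[[0.1, -0.1, 2, 0, 0, 0, 1], [0.1, -0.1, 4, 0, 0, 0, 1], [0.1, -0.1, 6, 0, 0, 0, 1], [0.1, -0.1, 8, 0, 0, 0, 1], [0.1, -0.1, 9.5, 0, 0, 0, 1], [0.1, -0.1, 10.5, 0, 0, 0, 1], [0.1, -0.1, 10.5, 0, 0, 0, 1], [0.1, -0.1, 10.5, 0, 0, 0, 0], [0.1, -0.1, 10.5, 0, 0, 0, 0], [0.1, -0.1, 10.5, 0, 0, 0, 0], [0.1, -0.1, 10.5, 0, 0, 0, 0], [0.1, -0.1, 10.5, 0, 0, 0, 0], [0.1, -0.1, 10.5, 0, 0, 0, 0], [0.1, -0.1, 10.5, 0, 0, 0, 0]]]}}

```text
time: 2.65
tcp_pos: [0.4502, -0.3274, 0.046]
tool_rot: [0.0, 0.986, 0.168, 0.0]
wrist_force: [-0.4, 0.7, 4.5]
gripper_width: 0.0519
finger_force: 30.0
```

The grip is good: 51.9 mm opening at 30 N. Next I lift and carry.

>>> {"fn": "carry_out", "kwargs": {"motion": [[[0, 0, -1, 0, 0, 0, 0], [0, 0, -3, 0, 0, 0, 0], [0, 0, -5, 0, 0, 0, 0], [0, 0, -7, 0, 0, 0, 0], [0, 0, -9, 0, 0, 0, 0], [0, 0, -10.5, 0, 0, 0, 0], [0.7, -1, -10.5, 0, 0, 0, 0], [2.1, -3, -10.5, 0, 0, 0, 0], [4.2, -6, -10.5, 0, 0, 0, 0], [6.3, -9, -10.5, 0, 0, 0, 0], [8.4, -12, -10.5, 0, 0, 0, 0], [10.5, -15, -10.5, 0, 0, 0, 0], [12.6, -18, -10.5, 0, 0, 0, 0], [14.7, -21, -10.5, 0, 0, 0, 0], [16.8, -24, -10.5, 0, 0, 0, 0], [18.9, -27, -10.5, 0, 0, 0, 0], [21, -30, -10.5, 0, 0, 0, 0], [23.1, -33, -10.5, 0, 0, 0, 0], [24.5, -35, -10.5, 0, 0, 0, 0], [24.5, -35, -10.5, 0, 0, 0, 0]]]}}

```text
time: 4.65
tcp_pos: [0.5644, 0.0901, 0.1498]
tool_rot: [-0.001, 0.985, 0.172, -0.0]
wrist_force: [0.9, -0.8, -2.5]
gripper_width: 0.0516
finger_force: 30.0
```

```bash
python3 -c "
from h import *
print(rel(.615,.265,.15))"
```

```text
[ 10.68 -14.75   0.02]
```

>>> {"fn": "carry_out", "kwargs": {"motion": [[[1, -1.4, 0, 0, 0, 0, 0], [3, -4, 0, 0, 0, 0, 0], [5, -7, 0, 0, 0, 0, 0], [7, -10, 0, 0, 0, 0, 0], [9, -12.5, 0, 0, 0, 0, 0], [10, -14, 0, 0, 0, 0, 0], [10.6, -14.7, 0, 0, 0, 0, 0], [10.6, -14.7, 0, 0, 0, 0, 0], [10.6, -14.7, 0, 0, 0, 0, 0], [10.6, -14.7, 0, 0, 0, 0, 0]]]}}

```text
time: 5.65
tcp_pos: [0.6166, 0.2555, 0.1506]
tool_rot: [0.001, 0.986, 0.167, -0.0]
wrist_force: [0.0, -0.5, -3.1]
gripper_width: 0.0514
finger_force: 30.0
```

```bash
python3 - <<'E'
from h import *
print(rel(.6145,.2645,.051))
cs=camera_info('top');im=capture('top')[:,:,::-1].copy()
s=get_state();print(s['tcp_pos'])
print('cap top expected',proj(cs,s['tcp_pos']+[0,0,.04]))
a=cv2.resize(im[80:230,120:270],None,fx=3,fy=3,interpolation=cv2.INTER_CUBIC)
sc=capture('scene')[:,:,::-1]
b=cv2.resize(sc[120:270,360:510],None,fx=3,fy=3,interpolation=cv2.INTER_CUBIC)
cv2.imwrite('pics/p1.png',cv2.resize(np.hstack([a,b]),(800,400)))
E
```

```text
[ 0.11 -0.93  9.96]
[0.61659307 0.25582601 0.15073937]
cap top expected [158.7903216  112.69461519]
```

View pics/p1.png

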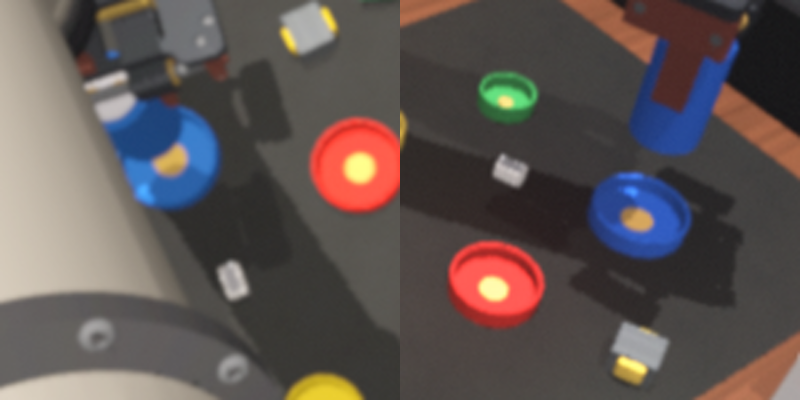

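The picture shows the blue cap hanging upright above the blue cup, with the way down clear. There is about 9 mm left to shift, then I lower it.

>>> {"fn": "carry_out", "kwargs": {"motion": [[[0.1, -0.5, 0, 0, 0, 0, 0], [0.1, -0.9, 0, 0, 0, 0, 0], [0.1, -0.9, 2, 0, 0, 0, 0], [0.1, -0.9, 4, 0, 0, 0, 0], [0.1, -0.9, 6, 0, 0, 0, 0], [0.1, -0.9, 7.5, 0, 0, 0, 0], [0.1, -0.9, 8.5, 0, 0, 0, 0], [0.1, -0.9, 9.2, 0, 0, 0, 0], [0.1, -0.9, 9.6, 0, 0, 0, 0], [0.1, -0.9, 9.8, 0, 0, 0, 0], [0.1, -0.9, 9.9, 0, 0, 0, 0], [0.1, -0.9, 9.9, 0, 0, 0, 0], [0.1, -0.9, 9.9, 0, 0, 0, 0]]]}}

```text
time: 7.05
tcp_pos: [0.6147, 0.2668, 0.0522]
tool_rot: [-0.0, 0.986, 0.168, 0.0]
wrist_force: [0.1, 0.1, -2.4]
gripper_width: 0.0514
finger_force: 30.0
```

```bash
python3 -c "
from h import *
print(rel(.6145,.2645,.05),get_state()['wrist_force'])"
```

```text
[-0.09  0.21  0.22] [ 0.12853125  0.12014173 -2.39828479]
```

>>> {"fn": "carry_out", "kwargs": {"motion": [[[0, 0.2, 0.1, 0, 0, 0, 0], [0, 0.2, 0.2, 0, 0, 0, 0], [0, 0.2, 0.2, 0, 0, 0, 0], [0, 0.2, 0.2, 0, 0, 0, 1], [0, 0.2, 0.2, 0, 0, 0, 1], [0, 0.2, 0.2, 0, 0, 0, 1], [0, 0.2, 0.2, 0, 0, 0, 1], [0, 0.2, 0.2, 0, 0, 0, 1], [0, 0.2, 0.2, 0, 0, 0, 1], [0, 0.2, -1, 0, 0, 0, 1], [0, 0.2, -3, 0, 0, 0, 1], [0, 0.2, -5, 0, 0, 0, 1], [0, 0.2, -7, 0, 0, 0, 1], [0, 0.2, -9, 0, 0, 0, 1], [0, 0.2, -11, 0, 0, 0, 1], [0, 0.2, -11, 0, 0, 0, 1], [0, 0.2, -11, 0, 0, 0, 1]]]}}

```text
time: 8.75
tcp_pos: [0.6151, 0.2648, 0.1621]
tool_rot: [-0.0, 0.986, 0.168, 0.0]
wrist_force: [-0.4, -0.9, -1.3]
gripper_width: 0.0876
finger_force: 0.0
```

```bash
python3 - <<'E'
from h import *
print(rel(.5981,-.303,.16),rel(.5981,-.303,.04))
ci=camera_info('wrist');im=capture('wrist')[:,:,::-1].copy()
for q in([.6137,.2645,.089],):
  p=proj(ci,np.array(q));print(p);cv2.circle(im,tuple(int(x) for x in p),3,(255,0,255),-1)
cv2.imwrite('pics/w2.png',im)
E
```

```text
[-20.42  53.01   0.19] [-20.44  53.01  12.19]
[321.26056676 212.128231  ]
```

View pics/w2.png

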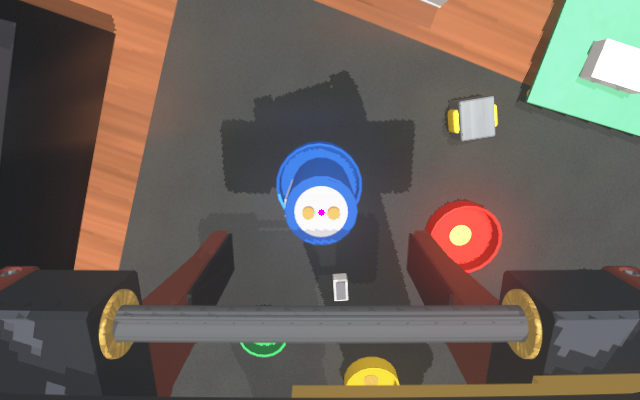

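The blue cap stands centred in the blue cup, with its top at (321,211) on the predicted point. On to red.

>>> {"fn": "carry_out", "kwargs": {"motion": [[[-0.8, 2, 0, 0, 0, 0, 1], [-2.3, 6, 0, 0, 0, 0, 1], [-3.9, 10, 0, 0, 0, 0, 1], [-5.4, 14, 0, 0, 0, 0, 1], [-6.9, 18, 0, 0, 0, 0, 1], [-8.5, 22, 0, 0, 0, 0, 1], [-10, 26, 0, 0, 0, 0, 1], [-11.6, 30, 0, 0, 0, 0, 1], [-13.1, 34, 0, 0, 0, 0, 1], [-14.6, 38, 0, 0, 0, 0, 1], [-16.2, 42, 0, 0, 0, 0, 1], [-17.7, 46, 0, 0, 0, 0, 1], [-19.3, 50, 0, 0, 0, 0, 1], [-20.4, 53, 0, 0, 0, 0, 1], [-20.4, 53, 0, 0, 0, 0, 1], [-20.4, 53, 0, 0, 0, 0, 1], [-20.4, 53, 0, 0, 0, 0, 1], [-20.4, 53, 0, 0, 0, 0, 1]]]}}

```text
time: 10.6
tcp_pos: [0.5982, -0.3012, 0.1614]
tool_rot: [-0.0, 0.986, 0.169, -0.0]
wrist_force: [0.2, 0.5, 0.1]
gripper_width: 0.0877
finger_force: 0.0
```

```bash
python3 - <<'E'
from h import *
print(rel(.5981,-.303,.04))
ci=camera_info('wrist');im=capture('wrist')[:,:,::-1]
p=proj(ci,np.array([.5981,-.303,.072]))
m=(im.min(2)>170).astype('uint8');n,l,st,c=cv2.connectedComponentsWithStats(m)
print(p,[(c[i].round(1),st[i,4]) for i in range(1,n) if st[i,4]>100 and np.linalg.norm(c[i]-p)<60])
E
```

```text
[-0.07  0.18 12.14]
[323.77787711 204.46462481] [(array([324.8, 167.2]), np.int32(197)), (array([321.8, 202.7]), np.int32(1367))]
```

The red cap's top disc is at (322,203), against (324,204) predicted, so it checks out. Descending.

>>> {"fn": "carry_out", "kwargs": {"motion": [[[0, 0.1, 2, 0, 0, 0, 1], [0, 0.1, 5, 0, 0, 0, 1], [0, 0.1, 7, 0, 0, 0, 1], [0, 0.1, 9, 0, 0, 0, 1], [0, 0.1, 11, 0, 0, 0, 1], [0, 0.1, 12, 0, 0, 0, 1], [0, 0.1, 12, 0, 0, 0, 1], [0, 0.1, 12, 0, 0, 0, 0], [0, 0.1, 12, 0, 0, 0, 0], [0, 0.1, 12, 0, 0, 0, 0], [0, 0.1, 12, 0, 0, 0, 0], [0, 0.1, 12, 0, 0, 0, 0], [0, 0.1, 12, 0, 0, 0, 0], [0, 0.1, 12, 0, 0, 0, 0], [0, 0.1, 12, 0, 0, 0, 0], [0, 0.1, 12, 0, 0, 0, 0]]]}}

```text
time: 12.25
tcp_pos: [0.5986, -0.3037, 0.0418]
tool_rot: [-0.0, 0.986, 0.168, 0.0]
wrist_force: [-1.1, 1.2, 3.3]
gripper_width: 0.0426
finger_force: 30.0
```

```bash
python3 -c "
from h import *
print(get_state()['tcp_pos'],rel(.611,.1175,.145))"
```

```text
[ 0.59861081 -0.30366711  0.04183396] [ 15.13 -39.33 -10.31]
```

Red is gripped at 42.6 mm. Lift and carry.

>>> {"fn": "carry_out", "kwargs": {"motion": [[[0, 0, -1, 0, 0, 0, 0], [0, 0, -3, 0, 0, 0, 0], [0, 0, -6, 0, 0, 0, 0], [0, 0, -9, 0, 0, 0, 0], [0, 0, -10.3, 0, 0, 0, 0], [0.4, -1, -10.3, 0, 0, 0, 0], [1.5, -4, -10.3, 0, 0, 0, 0], [2.7, -7, -10.3, 0, 0, 0, 0], [4.2, -11, -10.3, 0, 0, 0, 0], [5.8, -15, -10.3, 0, 0, 0, 0], [7.3, -19, -10.3, 0, 0, 0, 0], [8.9, -23, -10.3, 0, 0, 0, 0], [10.4, -27, -10.3, 0, 0, 0, 0], [11.9, -31, -10.3, 0, 0, 0, 0], [13.5, -35, -10.3, 0, 0, 0, 0], [14.6, -38, -10.3, 0, 0, 0, 0], [15.1, -39.3, -10.3, 0, 0, 0, 0], [15.1, -39.3, -10.3, 0, 0, 0, 0], [15.1, -39.3, -10.3, 0, 0, 0, 0], [15.1, -39.3, -10.3, 0, 0, 0, 0]]]}}

```text
time: 14.25
tcp_pos: [0.6108, 0.1139, 0.1441]
tool_rot: [0.001, 0.986, 0.166, -0.0]
wrist_force: [0.2, -0.8, -2.0]
gripper_width: 0.0425
finger_force: 30.0
```

>>> {"fn": "carry_out", "kwargs": {"motion": [[[0, 0, 0, 0, 0, 0, 0], [0, 0, 0, 0, 0, 0, 0], [0, 0, 0, 0, 0, 0, 0]]]}}

```text
time: 14.55
tcp_pos: [0.6109, 0.1162, 0.1447]
tool_rot: [0.0, 0.986, 0.168, 0.0]
wrist_force: [-0.4, -0.0, -2.4]
gripper_width: 0.0425
finger_force: 30.0
```

```bash
python3 -c "
from h import *
print(rel(.611,.1175,.0455))"
```

```text
[ 0.05 -0.12  9.92]
```

>>> {"fn": "carry_out", "kwargs": {"motion": [[[0, -0.1, 1, 0, 0, 0, 0], [0, -0.1, 3, 0, 0, 0, 0], [0, -0.1, 5, 0, 0, 0, 0], [0, -0.1, 7, 0, 0, 0, 0], [0, -0.1, 8.3, 0, 0, 0, 0], [0, -0.1, 9.2, 0, 0, 0, 0], [0, -0.1, 9.6, 0, 0, 0, 0], [0, -0.1, 9.8, 0, 0, 0, 0], [0, -0.1, 9.9, 0, 0, 0, 0], [0, -0.1, 9.9, 0, 0, 0, 0], [0, -0.1, 9.9, 0, 0, 0, 0], [0, -0.1, 9.9, 0, 0, 0, 0]]]}}

```text
time: 15.75
tcp_pos: [0.6107, 0.118, 0.0461]
tool_rot: [-0.0, 0.986, 0.168, 0.0]
wrist_force: [0.4, 0.1, -1.5]
gripper_width: 0.0424
finger_force: 30.0
```

Release and rise.

>>> {"fn": "carry_out", "kwargs": {"motion": [[[0, 0, 0.1, 0, 0, 0, 0], [0, 0, 0.1, 0, 0, 0, 0], [0, 0, 0.1, 0, 0, 0, 1], [0, 0, 0.1, 0, 0, 0, 1], [0, 0, 0.1, 0, 0, 0, 1], [0, 0, 0.1, 0, 0, 0, 1], [0, 0, 0.1, 0, 0, 0, 1], [0, 0, 0.1, 0, 0, 0, 1], [0, 0, 0.1, 0, 0, 0, 1], [0, 0, -1, 0, 0, 0, 1], [0, 0, -3, 0, 0, 0, 1], [0, 0, -5, 0, 0, 0, 1], [0, 0, -7, 0, 0, 0, 1], [0, 0, -9, 0, 0, 0, 1], [0, 0, -11, 0, 0, 0, 1], [0, 0, -11, 0, 0, 0, 1], [0, 0, -11, 0, 0, 0, 1], [0, 0, -11, 0, 0, 0, 1]]]}}

```text
time: 17.55
tcp_pos: [0.6097, 0.1177, 0.1548]
tool_rot: [0.0, 0.986, 0.168, -0.001]
wrist_force: [-0.2, 0.0, -0.1]
gripper_width: 0.0878
finger_force: 0.0
```

```bash
cat >> h.py <<'E'
def chk(x,y,z,th=170):
    ci=camera_info('wrist');im=capture('wrist')[:,:,::-1];cv2.imwrite('pics/chk_%d.png'%(get_state()['time']*100),im)
    p=proj(ci,np.array([x,y,z]))
    m=(im.min(2)>th).astype('uint8');n,l,st,c=cv2.connectedComponentsWithStats(m)
    for i in range(1,n):
        if st[i,4]>100 and np.linalg.norm(c[i]-p)<60: print('disc',c[i].round(1),st[i,4],'pred',p.round(1),'world',ray(ci,*c[i],z).round(4))
E
python3 -c "
from h import *
chk(.6107,.1174,.076)
print(rel(.5986,-.0313,.155))"
```

```text
disc [322.8 167.6] 165 pred [322.4 206.4] world [0.6374 0.1265 0.076 ]
disc [319.5 204.2] 1260 pred [322.4 206.4] world [0.6116 0.1199 0.076 ]
[-5.98 13.69 -0.04]
```

The red cap's disc is at (0.612, 0.120), within 3 mm of the cup centre. It stands in the cup. Now yellow.

>>> {"fn": "carry_out", "kwargs": {"motion": [[[-1, 2.3, 0, 0, 0, 0, 1], [-2.6, 6, 0, 0, 0, 0, 1], [-4.4, 10, 0, 0, 0, 0, 1], [-5.6, 12.8, 0, 0, 0, 0, 1], [-6, 13.7, 0, 0, 0, 0, 1], [-6, 13.7, 0, 0, 0, 0, 1], [-6, 13.7, 0, 0, 0, 0, 1], [-6, 13.7, 0, 0, 0, 0, 1]]]}}

```text
time: 18.4
tcp_pos: [0.5993, -0.0285, 0.1555]
tool_rot: [-0.001, 0.985, 0.17, 0.0]
wrist_force: [-0.0, -0.1, 0.1]
gripper_width: 0.088
finger_force: 0.0
```

```bash
python3 -c "
from h import *
chk(.5986,-.0313,.06)
print(rel(.5986,-.0313,.032))"
```

```text
disc [322.9 201.6] 715 pred [324.7 203.4] world [ 0.5995 -0.0295  0.06  ]
[-0.16  0.23 12.36]
```

>>> {"fn": "carry_out", "kwargs": {"motion": [[[0, 0, 2, 0, 0, 0, 1], [0, 0, 5, 0, 0, 0, 1], [0, 0.1, 8, 0, 0, 0, 1], [0, 0.1, 10, 0, 0, 0, 1], [0, 0.1, 11.5, 0, 0, 0, 1], [0, 0.1, 12.3, 0, 0, 0, 1], [0, 0.1, 12.3, 0, 0, 0, 1], [0, 0.1, 12.3, 0, 0, 0, 0], [0, 0.1, 12.3, 0, 0, 0, 0], [0, 0.1, 12.3, 0, 0, 0, 0], [0, 0.1, 12.3, 0, 0, 0, 0], [0, 0.1, 12.3, 0, 0, 0, 0], [0, 0.1, 12.3, 0, 0, 0, 0], [0, 0.1, 12.3, 0, 0, 0, 0], [0, 0.1, 12.3, 0, 0, 0, 0], [0, 0.1, 12.3, 0, 0, 0, 0]]]}}

```text
time: 20.05
tcp_pos: [0.5996, -0.0321, 0.0327]
tool_rot: [-0.0, 0.986, 0.168, 0.0]
wrist_force: [-1.2, 0.5, 0.2]
gripper_width: 0.0336
finger_force: 30.0
```

```bash
python3 -c "
from h import *
print(rel(.420,.135,.135))"
```

```text
[-11.4  -21.72 -10.23]
```

>>> {"fn": "carry_out", "kwargs": {"motion": [[[0, 0, -1, 0, 0, 0, 0], [0, 0, -3, 0, 0, 0, 0], [0, 0, -6, 0, 0, 0, 0], [0, 0, -9, 0, 0, 0, 0], [0, 0, -10.2, 0, 0, 0, 0], [-0.5, -1, -10.2, 0, 0, 0, 0], [-2.1, -4, -10.2, 0, 0, 0, 0], [-3.7, -7, -10.2, 0, 0, 0, 0], [-5.2, -10, -10.2, 0, 0, 0, 0], [-6.8, -13, -10.2, 0, 0, 0, 0], [-8.4, -16, -10.2, 0, 0, 0, 0], [-10, -19, -10.2, 0, 0, 0, 0], [-11, -21, -10.2, 0, 0, 0, 0], [-11.4, -21.7, -10.2, 0, 0, 0, 0], [-11.4, -21.7, -10.2, 0, 0, 0, 0], [-11.4, -21.7, -10.2, 0, 0, 0, 0], [-11.4, -21.7, -10.2, 0, 0, 0, 0], [-11.4, -21.7, -10.2, 0, 0, 0, 0]]]}}

```text
time: 21.85
tcp_pos: [0.4207, 0.134, 0.1345]
tool_rot: [0.0, 0.986, 0.167, -0.0]
wrist_force: [0.7, 0.5, -0.8]
gripper_width: 0.0338
finger_force: 30.0
```

```bash
python3 -c "
from h import *
print(rel(.420,.135,.0365),get_state()['joint_positions'].round(2))"
```

```text
[-0.04 -0.12  9.8 ] [-0.16  0.23 -0.33  2.16  0.11  0.76 -1.79]
```

>>> {"fn": "carry_out", "kwargs": {"motion": [[[0, -0.1, 1, 0, 0, 0, 0], [0, -0.1, 3, 0, 0, 0, 0], [0, -0.1, 5, 0, 0, 0, 0], [0, -0.1, 7, 0, 0, 0, 0], [0, -0.1, 8.3, 0, 0, 0, 0], [0, -0.1, 9.1, 0, 0, 0, 0], [0, -0.1, 9.5, 0, 0, 0, 0], [0, -0.1, 9.7, 0, 0, 0, 0], [0, -0.1, 9.8, 0, 0, 0, 0], [0, -0.1, 9.8, 0, 0, 0, 0], [0, -0.1, 9.8, 0, 0, 0, 0], [0, -0.1, 9.8, 0, 0, 0, 0]]]}}

```text
time: 23.05
tcp_pos: [0.42, 0.1358, 0.037]
tool_rot: [-0.0, 0.986, 0.168, 0.0]
wrist_force: [0.1, -0.0, -1.5]
gripper_width: 0.0331
finger_force: 30.0
```

>>> {"fn": "carry_out", "kwargs": {"motion": [[[0, 0, 0.1, 0, 0, 0, 0], [0, 0, 0.1, 0, 0, 0, 0], [0, 0, 0.1, 0, 0, 0, 1], [0, 0, 0.1, 0, 0, 0, 1], [0, 0, 0.1, 0, 0, 0, 1], [0, 0, 0.1, 0, 0, 0, 1], [0, 0, 0.1, 0, 0, 0, 1], [0, 0, 0.1, 0, 0, 0, 1], [0, 0, 0.1, 0, 0, 0, 1], [0, 0, 0.1, 0, 0, 0, 1], [0, 0, -1, 0, 0, 0, 1], [0, 0, -3, 0, 0, 0, 1], [0, 0, -5, 0, 0, 0, 1], [0, 0, -7, 0, 0, 0, 1], [0, 0, -9, 0, 0, 0, 1], [0, 0, -11, 0, 0, 0, 1], [0, 0, -11, 0, 0, 0, 1], [0, 0, -11, 0, 0, 0, 1], [0, 0, -11, 0, 0, 0, 1]]]}}

```text
time: 24.95
tcp_pos: [0.4191, 0.1355, 0.146]
tool_rot: [0.0, 0.986, 0.168, -0.001]
wrist_force: [0.2, 0.1, 0.6]
gripper_width: 0.0878
finger_force: 0.0
```

```bash
python3 -c "
from h import *
chk(.420,.135,.064)
print(rel(.4447,-.0329,.145))"
```

```text
disc [330.9 177. ] 147 pred [322.5 205.4] world [0.4419 0.1364 0.064 ]
disc [319.4 203.9] 917 pred [322.5 205.4] world [0.4203 0.1375 0.064 ]
[-3.16 16.73  0.09]
```

Yellow is placed, about 2.5 mm from the centre. Now green.

>>> {"fn": "carry_out", "kwargs": {"motion": [[[-0.4, 2, 0, 0, 0, 0, 1], [-1.1, 6, 0, 0, 0, 0, 1], [-1.9, 10, 0, 0, 0, 0, 1], [-2.6, 14, 0, 0, 0, 0, 1], [-3.1, 16.2, 0, 0, 0, 0, 1], [-3.2, 16.7, 0, 0, 0, 0, 1], [-3.2, 16.7, 0, 0, 0, 0, 1], [-3.2, 16.7, 0, 0, 0, 0, 1], [-3.2, 16.7, 0, 0, 0, 0, 1], [-3.2, 16.7, 0, 0, 0, 0, 1]]]}}

```text
time: 26.0
tcp_pos: [0.4449, -0.0312, 0.1466]
tool_rot: [-0.0, 0.986, 0.169, -0.0]
wrist_force: [0.3, -0.0, -0.4]
gripper_width: 0.0876
finger_force: 0.0
```

```bash
python3 -c "
from h import *
chk(.4447,-.0329,.05)
print(rel(.4447,-.0329,.025))"; cp pics/chk_2*.png /tmp/; ls pics
```

```text
disc [321.  200.8] 425 pred [323.5 201.8] world [ 0.4448 -0.0309  0.05  ]
[-0.07  0.13 12.17]
c1.png
c2.png
chk_1760.png
chk_1845.png
chk_2500.png
chk_2605.png
p1.png
scene0.png
top0.png
w1.png
w2.png
```

View pics/chk_2605.png

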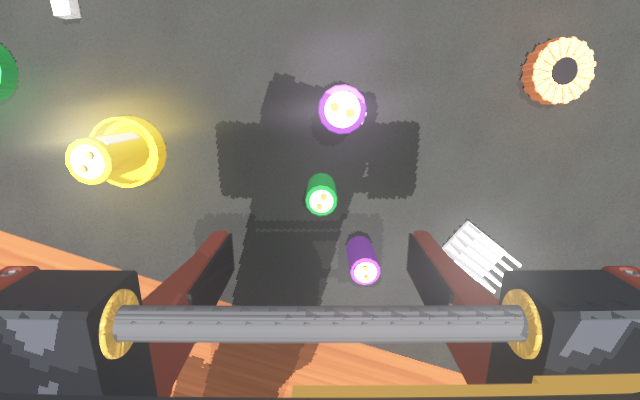

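The green cap's top is at (321,201). The small purple one at (365,272) lies 59 mm behind the finger line and the big purple one at (342,108) ahead of it, so the fingers go down clear.

>>> {"fn": "carry_out", "kwargs": {"motion": [[[0, 0, 2, 0, 0, 0, 1], [0, 0, 5, 0, 0, 0, 1], [0, 0, 8, 0, 0, 0, 1], [0, 0, 10, 0, 0, 0, 1], [0, 0, 11.5, 0, 0, 0, 1], [0, 0, 12.1, 0, 0, 0, 1], [0, 0, 12.1, 0, 0, 0, 1], [0, 0, 12.1, 0, 0, 0, 0], [0, 0, 12.1, 0, 0, 0, 0], [0, 0, 12.1, 0, 0, 0, 0], [0, 0, 12.1, 0, 0, 0, 0], [0, 0, 12.1, 0, 0, 0, 0], [0, 0, 12.1, 0, 0, 0, 0], [0, 0, 12.1, 0, 0, 0, 0], [0, 0, 12.1, 0, 0, 0, 0], [0, 0, 12.1, 0, 0, 0, 0], [0, 0, 12.1, 0, 0, 0, 0]]]}}

```text
time: 27.75
tcp_pos: [0.4449, -0.0324, 0.0256]
tool_rot: [-0.0, 0.986, 0.168, -0.0]
wrist_force: [-0.7, 0.3, -0.1]
gripper_width: 0.0245
finger_force: 30.0
```

```bash
python3 -c "
from h import *
print(get_state()['tcp_pos'],rel(.4462,.2675,.145))"
```

```text
[ 0.44486256 -0.0324139   0.02562208] [ 10.06 -28.25 -11.94]
```

>>> {"fn": "carry_out", "kwargs": {"motion": [[[0, 0, -1, 0, 0, 0, 0], [0, 0, -3, 0, 0, 0, 0], [0, 0, -6, 0, 0, 0, 0], [0, 0, -9, 0, 0, 0, 0], [0, 0, -11.9, 0, 0, 0, 0], [0.4, -1, -11.9, 0, 0, 0, 0], [1.4, -4, -11.9, 0, 0, 0, 0], [2.9, -8, -11.9, 0, 0, 0, 0], [4.3, -12, -11.9, 0, 0, 0, 0], [5.7, -16, -11.9, 0, 0, 0, 0], [7.1, -20, -11.9, 0, 0, 0, 0], [8.6, -24, -11.9, 0, 0, 0, 0], [9.6, -27, -11.9, 0, 0, 0, 0], [10.1, -28.2, -11.9, 0, 0, 0, 0], [10.1, -28.2, -11.9, 0, 0, 0, 0], [10.1, -28.2, -11.9, 0, 0, 0, 0], [10.1, -28.2, -11.9, 0, 0, 0, 0], [10.1, -28.2, -11.9, 0, 0, 0, 0], [10.1, -28.2, -11.9, 0, 0, 0, 0]]]}}

```text
time: 29.65
tcp_pos: [0.4471, 0.266, 0.1447]
tool_rot: [0.0, 0.986, 0.167, 0.0]
wrist_force: [-0.6, -0.7, 0.2]
gripper_width: 0.0248
finger_force: 30.0
```

```bash
python3 -c "
from h import *
print(rel(.4462,.267,.030))"
```

```text
[-0.05 -0.13 11.47]
```

>>> {"fn": "carry_out", "kwargs": {"motion": [[[0, -0.1, 1, 0, 0, 0, 0], [0, -0.1, 3, 0, 0, 0, 0], [0, -0.1, 5, 0, 0, 0, 0], [0, -0.1, 7, 0, 0, 0, 0], [0, -0.1, 9, 0, 0, 0, 0], [0, -0.1, 10.3, 0, 0, 0, 0], [0, -0.1, 10.9, 0, 0, 0, 0], [0, -0.1, 11.2, 0, 0, 0, 0], [0, -0.1, 11.4, 0, 0, 0, 0], [0, -0.1, 11.4, 0, 0, 0, 0], [0, -0.1, 11.4, 0, 0, 0, 0], [0, -0.1, 11.4, 0, 0, 0, 0]]]}}

```text
time: 30.85
tcp_pos: [0.4468, 0.2683, 0.0312]
tool_rot: [-0.0, 0.986, 0.168, 0.0]
wrist_force: [0.1, -0.0, -0.3]
gripper_width: 0.0243
finger_force: 30.0
```

>>> {"fn": "carry_out", "kwargs": {"motion": [[[0, 0, 0.1, 0, 0, 0, 0], [0, 0, 0.15, 0, 0, 0, 0], [0, 0, 0.15, 0, 0, 0, 0], [0, 0, 0.15, 0, 0, 0, 1], [0, 0, 0.15, 0, 0, 0, 1], [0, 0, 0.15, 0, 0, 0, 1], [0, 0, 0.15, 0, 0, 0, 1], [0, 0, 0.15, 0, 0, 0, 1], [0, 0, 0.15, 0, 0, 0, 1], [0, 0, 0.15, 0, 0, 0, 1], [0, 0, 0.15, 0, 0, 0, 1], [0, 0, -1, 0, 0, 0, 1], [0, 0, -3, 0, 0, 0, 1], [0, 0, -5, 0, 0, 0, 1], [0, 0, -7, 0, 0, 0, 1], [0, 0, -10, 0, 0, 0, 1], [0, 0, -13, 0, 0, 0, 1], [0, 0, -16, 0, 0, 0, 1], [0, 0, -16, 0, 0, 0, 1], [0, 0, -16, 0, 0, 0, 1]]]}}

```text
time: 32.85
tcp_pos: [0.4467, 0.2682, 0.1917]
tool_rot: [-0.0, 0.986, 0.168, 0.001]
wrist_force: [-0.1, 0.4, -0.6]
gripper_width: 0.0877
finger_force: 0.0
```

```bash
python3 -c "
from h import *
chk(.446,.267,.054)
cv2.imwrite('pics/s2.png',capture('scene')[:,:,::-1])"
```

```text
disc [319.8 188.1] 363 pred [322.3 189.5] world [0.4465 0.2695 0.054 ]
```

View pics/s2.png

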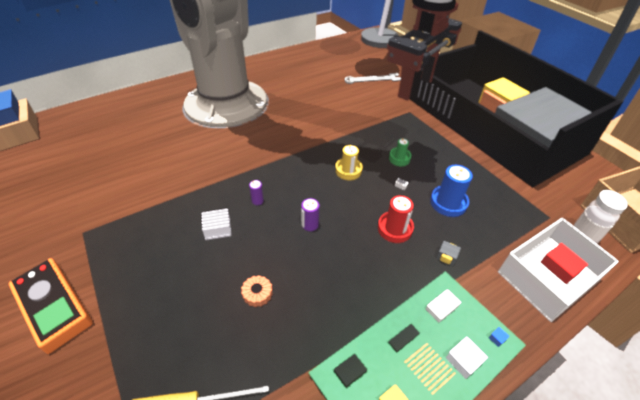

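All four stand upright in their own cups: blue (455,188), red (399,215), yellow (349,160), green (402,150). The heatsink (216,224) and choke (257,291) are where they were, and the gripper is clear, so I'm handing in.

```bash
python3 -c "
from rig import *
print(finish_job())"
```

```text
the job is handed in; nothing more can be done
None
```

The job is handed in (no verdict came back): the last camera check showed all four capacitors upright in the cups of their own colour, set down in the order blue, red, yellow, green, with the heatsink and choke where they were.

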